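# Clamp the citrus reamer and hold the juicer on third speed

## Task

Get the citrus juicer ready and run it: first turn the ribbed sleeve of its chuck clockwise until all three jaws clamp the shank of the reamer that stands loosely in it, leaving the reamer seated, and do not turn the dial before that. Then turn the spring-return speed dial clockwise past its first and second clicks to the third, at the triple dot, and hold it there with the fingers, for it springs back if let go: the job finishes while you are still holding the dial. Leave the mug and the other things round the juicer where they stand.

Things in the scene. Friction and masses are not known exactly. Their poses are not given: they have to be found in the camera images.
- juicer: Citrus juicer motor housing, grey block 150 (x) x 250 (y) x 105 mm, heavy, does not move. Origin at the centre of its underside, z up; its -x side is the front with the spout, over the mug. The chuck axis is at x 0, y +70 mm, inside a shallow steel drip dish 112 mm across whose rim is 113 mm above the worktop; the dial axis is at x 0, y -75 mm, on the flat deck 105 mm above the worktop.
- sleeve_grip (a point): Point on the chuck axis at the height to grip the sleeve, 145 mm above the worktop. The sleeve is a round steel ring with vertical ribs, 52 mm outside diameter, from 123 to 153 mm above the worktop; the reamer rises out of its middle to 187 mm. Grip it across a diameter from above; it turns with this point's frame.
- sleeve (a joint): Angle of the chuck sleeve, rad: 0 fully open, grows as it turns clockwise seen from above, stop at 1.25; starts between 0 and 0.3. The three jaws move in 4 mm per rad and meet a centred shank at about 1.0; turning on to near the stop clamps it. It stays where it is left (friction about 0.2 N m, clamping takes up to about 0.5 N m).
- chuck_axis (a point): Point on the chuck axis on the floor of the chuck, 119 mm above the worktop, where the reamer's foot stands.
- jaw_a: Front jaw of the chuck, steel block 11 x 6 x 16 mm; origin at the lower edge of its inner face, 141 mm above the worktop; its -x axis points to the chuck axis. Driven by the sleeve.
- jaw_b: Second jaw, like the first, 120 degrees round the chuck axis.
- jaw_c: Third jaw, like the first, 240 degrees round the chuck axis.
- reamer: Loose citrus reamer standing in the chuck: steel shank 12 mm diameter and 42 mm long, on it a white ribbed cone 36 mm wide and 26 mm high; 68 mm in all, 60 g. Origin at the centre of the shank's foot, z up along it. The foot stands in a 14 mm socket.
- dial (a joint): Angle of the speed dial, rad: 0 off, grows clockwise seen from above; clicks (detents) at 0.4, 0.8 and 1.2 (one, two and three white dots on the deck), stop at 1.26. A spring turns it back to 0 whenever it is let go; at the third click it pulls back with about 0.18 N m, about 0.23 N m at most on the way.
- dial_bar: Grip bar of the dial, black, 56 mm long (its own x axis), 12 mm wide (y), its top 25 mm above this origin, which is on the dial axis 117 mm above the worktop. White pointer line on its -x end. It stands on a black disc 60 mm in diameter and 10 mm thick; at dial angle 0 its x axis is turned +0.6 rad (anticlockwise from above) from the juicer's x axis, at 1.2 it is at -0.6.
- dial_grip (a point): Point on the dial axis at the height to grip the bar, 131 mm above the worktop (11 mm below the bar's top); keep the fingertips above 118 mm, clear of the disc below the bar.
- mug: Striped mug, 86 mm wide, 90 mm high, under the juicer's spout; origin at the centre of its foot. Leave alone.
- salt_cellar: Round wooden salt cellar, 86 mm wide, 70 mm high, to the left of the juicer; origin at the centre of its foot. Leave alone.
- spice_jar: Small spice jar, 41 mm wide, 96 mm high, behind the juicer; origin at the centre of its foot. Leave alone.
- short_mill: Light wooden pepper mill, 58 mm wide, 140 mm high, to the right of the juicer; origin at the centre of its foot. Leave alone.

How it is judged:
On the way, in this order (a step that is already met when the one before it is completed fails the run):
1. the sleeve is turned and all three jaws clamp the reamer's shank (contact force between each of jaw_a, jaw_b, jaw_c and reamer above 2 N and value of joint sleeve above 0.95 rad), for 0.3 s.
2. the fingers hold the dial at the third click (value of joint dial above 1.08 rad and contact force between the fingers and dial_bar above 1 N), for 0.3 s.
At the end, for the whole second after the job is handed in: Fingers press the dial bar with over 1 N, dial held at the third click (over 1.08 rad, not moving on); sleeve past 0.95 rad, each of the three jaws presses the reamer with over 2 N; reamer within 4 mm of the chuck axis, within 0.12 rad of upright, foot lifted at most 8 mm (all of step 1 and all of step 2 and horizontal distance between reamer and chuck_axis below 0.004 m and angle between reamer's own z axis and vertical below 0.12 rad and z of reamer in the frame of juicer below 0.127 m and velocity of joint dial below 0.1 rad/s); the arm keeps its last pose, push and grip.
It fails at once if the dial is turned from off (over 0.25 rad) while the chuck is not closed (sleeve below 0.95 rad) (value of joint dial above 0.25 rad and value of joint sleeve below 0.95 rad).
It fails at once if the reamer is pulled out of the chuck (lifted over 15 mm) (z of reamer in the frame of juicer above 0.134 m).
It fails at once if the mug or another thing round the juicer is moved by more than 30 mm (distance of any of mug, salt_cellar, spice_jar, short_mill from where it was at the start of the episode above 0.03 m).
It also fails if it takes over 51 s, if anything falls off the work surface, if the arm or the gripper's body presses on something with over 40 N, if the wrist force passes 120 N, or if a joint passes its speed limit or range.

## Robot

A 6-joint arm with a two-finger parallel gripper is mounted at the origin on a cart in front of the work surface, level with it; the furniture and walls round the work are solid. World frame = base frame: x ahead of the robot, y to its left, z up, the work surface at z = 0. Lengths are in m, angles in rad, forces in N, time in s.
With the tool pointing down it reaches from about 0.3 to 0.875 m from the base axis. Payload 6.4 kg.
Tool frame: the origin (TCP) lies at the centre of the arm's flange, where the gripper is bolted on; the fingertips stand 173 mm ahead of it and the grasp point (between the pads) lies 155 mm ahead of it (ctrl.pinch_z is the distance from the TCP to the grasp point, in m); z points along the fingers, y is the direction in which the jaws open and shut (so a half turn about z gives the same grasp; the last joint's range is limited). The gripper opens to 85 mm and grips with 20 to 120 N. Pads are 22 mm wide; open, the fingers measure 114 mm over their backs; the gripper's body (76 mm by 85 mm) begins 54 mm behind the grasp point. The pads swing forward as they close: fully open they stand 13 mm farther back than shut.
Start: joints at [-1.475, 0.181, 1.607, -0, 1.354, -0.206], TCP at [0.171, -0.549, 0.405] pointing down, gripper open.
Joint ranges: [-2.99, 2.99], [-0.89, 2.07], [0.3, 2.58], [-1.14, 4.28], [0, 2.63], [-3.12, 3.12]. Speed limits (rad/s): [2.57, 2.57, 3.01, 3.14, 3.14, 3.14].

## Interface

Orientations are given as a unit quaternion [w, x, y, z].
In Python, from bench import ctrl gives the robot as it stands.
- The arm moves only by the tool drive_tool, never from a script. Its argument "commands" is a list that holds one entry, the list of rows, each a list of 7 numbers: the shift along the tool's x, y, z in units of 50 mm (1.0 is 50 mm), then the turn, a rotation vector about the tool's x, y, z in units of 8 degrees (1.0 is 8 degrees), then the closure in counts, from 0 (fully open) to 255 (shut). A call has 1 to 10 rows; each row shifts and turns the commanded pose from where the row before left it, along the tool's axes as they then stand; what a row does not reach is not made up. A row lasts 1/10 s, in which the tool goes at most 50 mm and 8.59 degrees, less where a joint would pass 70% of its speed; a pose out of reach is approached as far as the arm can. A call is refused whole if a number of a shift passes 1 or a number of a turn 1, either way. A call with a gripper value outside its range is refused whole. The fingers move at their own pace and stop on an object; the grip force is fixed at half the most. Time passes only in rows, so rows that do not move let the fingers close. It gives the time, the measured TCP pose, the force and the opening at its end, in the units of the state.
- ctrl.get_obs(): the state, without advancing time (a new reading comes with each control period).
- ctrl.camera(name): name is "scene" or "side" or "wrist"; returns a dict with "pixels" (480x640x3 uint8, red, green, blue), "depth" (480x640 float32, m along the optical axis (not along the pixel's ray), 0 where there is no reading), "intrinsics" (3x3 intrinsics, pixels), "R" (3x3) and "t" (3): a world point X has camera coordinates R X + t; the wrist camera has in their place "tool_from_camera" (4x4, takes a point from camera to tool coordinates, whose origin is the TCP and whose axes are the flange's). Camera axes: x right, y down, z forward; pixel columns grow to the right and rows downward; lengths in m; the calibration is good to about 2 mm. A picture is of the moment at which its call begins: read the wrist's pose just before it.
- ctrl.hand_in(): hands the job in, once; it reports no verdict.
The state is a dict: "time_s": time; "q": joint angles; "dq": joint speeds; "joint_efforts": joint torques, N m; "eef_pos": TCP position; "eef_rot": TCP orientation; "wrist_force": force on the tool from outside, world axes, zero at the start; "torque": the same for the moment, N m; "opening": opening from 0.0 (shut) to 1.0 (fully open).
Only numpy, scipy, OpenCV 4.12 (cv2) and the standard library are available. Lean on these libraries where they do the work, as an engineer would, in place of code of your own. Each camera call takes 0.05 s, during which the arm holds its last target. There are 200 camera calls.

## Working session

There is one attempt and no reset: what is moved stays moved. The work goes in short steps, Python scripts to look and compute and a tool call to move; the robot and the scene stay as the last step left them, time stands still between calls to the robot, and variables do not carry over. Pictures are saved under pics/ and viewed, about 8 in all and at most 12, crops included, and the job is handed in when it is done.

Besides the shell and the picture viewer there is one more tool, called after "Emit:" as name(argument=value, ...), one argument or row to a line, values as JSON. drive_tool: Moves the arm, as the interface text tells. Its arguments: {"type":"object","properties":{"commands":{"type":"array","items":{"type":"array","items":{"type":"array","items":{"type":"number"}}}}},"required":["commands"]}

```bash
mkdir -p pics; ls; cat > h.py <<'E'
from bench import ctrl
import numpy as np, cv2
def snap(n,f=None):
    o=ctrl.get_obs(); c=ctrl.camera(n)
    if f: cv2.imwrite(f,c["pixels"][:,:,::-1])
    K=c["intrinsics"]; d=c["depth"]; v,u=np.mgrid[:480,:640]
    P=np.stack([(u-K[0,2])/K[0,0]*d,(v-K[1,2])/K[1,1]*d,d],-1)
    if "R" in c: W=(P-c["t"])@c["R"]
    else:
        from scipy.spatial.transform import Rotation as R
        T=np.array(c["tool_from_camera"]); q=o["eef_rot"]
        W=(P@T[:3,:3].T+T[:3,3])@R.from_quat([q[1],q[2],q[3],q[0]]).as_matrix().T+o["eef_pos"]
    W[d==0]=np.nan
    return c,W
E
python3 - <<'E'
from h import *
a=ctrl.get_obs();print({k:np.round(v,3) for k,v in a.items()})
ims=[]
for n in ["scene","side"]:
    c,W=snap(n,f"pics/{n}0.png"); np.save(n+".npy",W); print(n,-c["R"].T@c["t"])
    ims.append(c["pixels"])
    z=W[...,2]
    for lo,hi in [(.102,.108),(.110,.1145),(.139,.144),(.15,.156),(.18,.19)]:
        m=(z>lo)&(z<hi)&(np.hypot(W[...,0],W[...,1])<.95); p=W[m]
        if len(p)>5:
            print(lo,len(p),p.min(0).round(3),p.max(0).round(3),cv2.minAreaRect(p[:,:2].astype(np.float32)*1000))
cv2.imwrite("pics/a.png",cv2.resize(np.hstack(ims),(800,300))[:,:,::-1])
E
```

```text
pics
{'time_s': np.float64(0.0), 'q': array([-1.475,  0.182,  1.608,  0.   ,  1.354, -0.206]), 'dq': array([ 0.001,  0.   , -0.001,  0.   ,  0.   , -0.   ]), 'joint_efforts': array([-1.0000e-03, -4.4488e+01, -3.5133e+01, -0.0000e+00,  9.0000e-03,
       -0.0000e+00]), 'eef_pos': array([ 0.171, -0.549,  0.404]), 'eef_rot': array([-0.001,  0.989,  0.15 ,  0.   ]), 'wrist_force': array([ 0.03 , -0.514,  0.106]), 'torque': array([-0.036,  0.017, -0.003]), 'opening': np.float64(1.001)}
scene [-0.12919997  0.50508514  1.17010385]
0.102 3571 [-0.096 -0.16   0.102] [0.95  0.485 0.108] ((406.27105712890625, 142.20205688476562), (1043.641357421875, 635.478271484375), 10.392060279846191)
0.11 397 [-0.096 -0.136  0.11 ] [0.949 0.49  0.114] ((467.4244384765625, 185.67262268066406), (617.7022705078125, 1039.5606689453125), 79.64910125732422)
0.139 347 [-0.073 -0.116  0.139] [0.95  0.494 0.144] ((425.54644775390625, 184.43637084960938), (1023.5629272460938, 602.1128540039062), 4.295675277709961)
0.15 394 [-0.071 -0.091  0.15 ] [0.95  0.49  0.156] ((461.9369201660156, 225.86892700195312), (537.45904
[... 299 characters left out ...]
((592.4032592773438, 22.57025146484375), (974.2278442382812, 1032.7060546875), 49.1561279296875)
0.11 398 [-0.098 -0.679  0.11 ] [0.95  0.492 0.114] ((570.2356567382812, -0.480224609375), (908.7464599609375, 1025.198974609375), 49.088260650634766)
0.139 276 [-0.075 -0.639  0.139] [0.95  0.494 0.144] ((575.0106201171875, 24.25665283203125), (909.6364135742188, 1018.6934814453125), 51.325157165527344)
0.15 357 [-0.074 -0.697  0.15 ] [0.95  0.49  0.156] ((583.0516967773438, -37.4384765625), (954.1658325195312, 988.1224365234375), 42.61545944213867)
0.18 473 [-0.073 -0.651  0.18 ] [0.95  0.264 0.19 ] ((543.8668212890625, -19.15655517578125), (846.94921875, 959.2025756835938), 46.954647064208984)
```

View pics/scene0.png

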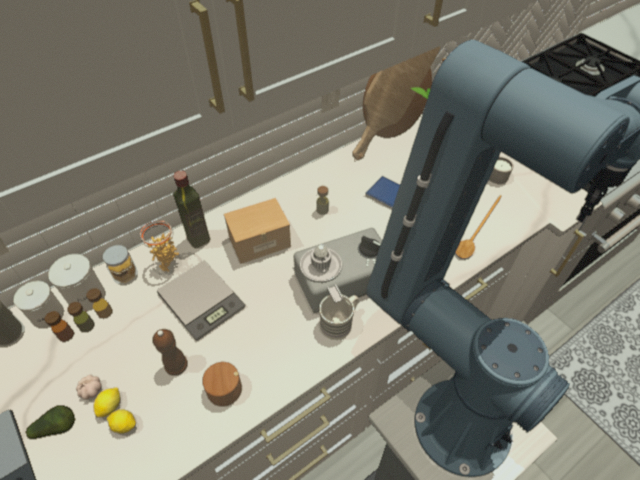

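View pics/side0.png

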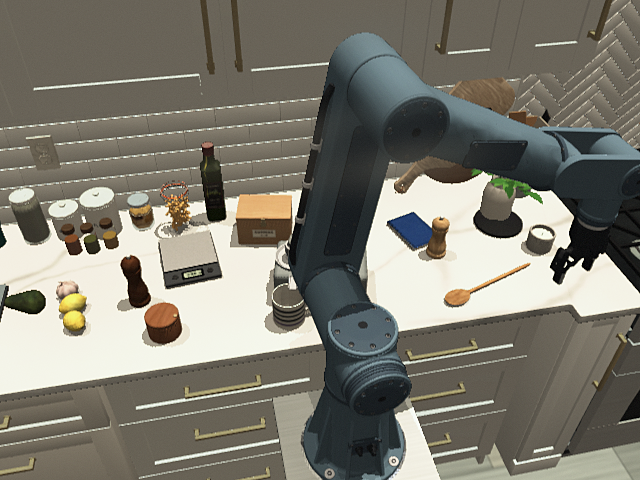

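The scene view shows the juicer around px (340,268), with its chuck at (320,258), the dial at (370,245) partly hidden by the arm, and the mug at (337,315). The side view shows the short mill at (438,238). Next I measure within the juicer region.

```bash
python3 - <<'E'
from h import *
W=np.load("scene.npy")
for (v,u) in [(250,320),(258,345),(268,345),(240,372),(275,300),(315,337)]: print(v,u,W[v,u].round(3))
S=W[225:310,285:392].reshape(-1,3)
for lo,hi in [(.101,.109),(.110,.1165),(.138,.146),(.15,.156),(.165,.195)]:
    p=S[(S[:,2]>lo)&(S[:,2]<hi)]
    print(lo,len(p),p.min(0).round(3),p.max(0).round(3),np.median(p,0).round(3),cv2.minAreaRect(p[:,:2].astype(np.float32)*1000))
E
```

```text
250 320 [0.5   0.045 0.181]
258 345 [ 0.487 -0.03   0.104]
268 345 [ 0.463 -0.011  0.1  ]
240 372 [ 0.473 -0.108  0.137]
275 300 [0.529 0.089 0.076]
315 337 [0.405 0.056 0.004]
0.101 2333 [ 0.391 -0.16   0.101] [0.681 0.104 0.109] [ 0.484 -0.016  0.104] ((499.0986022949219, 7.151519775390625), (270.2198181152344, 251.33737182617188), 51.467811584472656)
0.11 243 [ 0.438 -0.136  0.11 ] [0.561 0.093 0.116] [ 0.478 -0.014  0.113] ((488.6475830078125, -17.399436950683594), (227.11070251464844, 111.74707794189453), 73.43516540527344)
0.138 126 [ 0.445 -0.116  0.138] [0.517 0.065 0.146] [ 0.482 -0.095  0.141] ((486.8662109375, -27.47918701171875), (188.6451873779297, 49.017330169677734), 77.73981475830078)
0.15 69 [0.478 0.013 0.15 ] [0.531 0.065 0.156] [0.492 0.044 0.152] ((501.5771789550781, 41.245826721191406), (49.23224639892578, 44.66091537475586), 50.26581573486328)
0.165 129 [0.488 0.025 0.165] [0.516 0.056 0.189] [0.5   0.043 0.176] ((501.3184509277344, 41.68860626220703), (33.212066650390625, 25.05120086669922), 53.684104919433594)
```

Emit:
drive_tool(
  commands=[
    [[0.7,-0.68,-0.15,0,0,0,0],[0.7,-0.68,-0.15,0,0,0,0],[0.7,-0.68,-0.15,0,0,0,0],[0.7,-0.68,-0.15,0,0,0,0],[0.7,-0.68,-0.15,0,0,0,0],[0.7,-0.68,-0.15,0,0,0,0],[0.7,-0.68,-0.15,0,0,0,0],[0.7,-0.68,-0.15,0,0,0,0],[0.7,-0.68,-0.15,0,0,0,0],[0.7,-0.68,-0.15,0,0,0,0]],
  ],
)

```text
time_s: 1.1
eef_pos: [0.4044, -0.1183, 0.48]
eef_rot: [0.0, 0.989, 0.15, 0.0]
wrist_force: [0.9, -0.6, 0.4]
opening: 0.999
```

```bash
python3 - <<'E'
from h import *
o=ctrl.get_obs();print(o["time_s"],o["q"].round(3),o["eef_pos"].round(4),o["eef_rot"].round(4))
c,W=snap("wrist","pics/w1.png"); np.save("w1.npy",W); print(np.round(c["tool_from_camera"],3))
E
```

```text
1.1 [-0.568 -0.241  1.866  0.     1.516  0.701] [ 0.4044 -0.1183  0.48  ] [1.000e-04 9.887e-01 1.502e-01 2.000e-04]
[[-0.001 -0.959 -0.283  0.071]
 [ 1.    -0.    -0.001  0.001]
 [ 0.    -0.283  0.959  0.032]
 [ 0.     0.     0.     1.   ]]
```

View pics/w1.png

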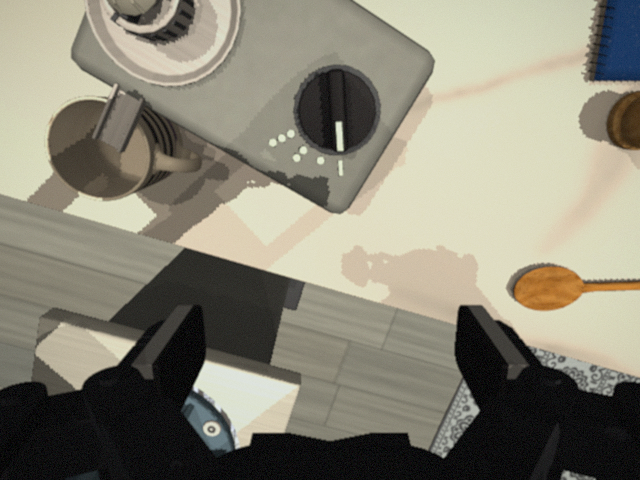

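The wrist view shows the dial at (337,110) with its bar along image up and pointer at (340,140). The chuck is partly cut off at (150,15) and the mug is at (105,150). The mill at (630,120) is well clear.

```bash
python3 - <<'E'
from h import *
W=np.load("w1.npy")
S=W[50:165,285:390].reshape(-1,3)
p=S[(S[:,2]>.13)&(S[:,2]<.15)]; print("bar",len(p),p.mean(0).round(4),cv2.minAreaRect(p[:,:2].astype(np.float32)*1000), np.percentile(p[:,2],[5,50,95]).round(4))
p=S[(S[:,2]>.1115)&(S[:,2]<.121)]; print("disc",len(p),cv2.minEnclosingCircle(p[:,:2].astype(np.float32)*1000))
A=W.reshape(-1,3);d=A[(A[:,2]>.09)&(A[:,2]<.109)&(A[:,0]>.35)&(A[:,1]>-.2)]; 
print("deck",cv2.minAreaRect(d[:,:2].astype(np.float32)*1000),np.median(d[:,2]))
m=W[80:160,600:640].reshape(-1,3);m=m[m[:,2]>.08];print("mill",np.nanmin(m,0),np.nanmax(m,0))
E
```

```text
bar 1397 [ 0.4726 -0.1031  0.141 ] ((471.8858337402344, -103.40038299560547), (56.10453796386719, 11.962000846862793), 21.10257339477539) [0.1389 0.141  0.1427]
disc 3448 ((471.9125671386719, -103.34793090820312), 29.231542587280273)
deck ((452.16656494140625, -23.342559814453125), (165.0507049560547, 311.1938781738281), 12.6536283493042) 0.10426807379965031Traceback (most recent call last):
  File "<stdin>", line 8, in <module>
    res = np.fmin.reduce(a, axis=axis, out=out, **kwargs)
ValueError: zero-size array to reduction operation fmin which has no identity
```

Emit:
drive_tool(
  commands=[
    [[0.5,-0.7,0,0,0,0.5,0],[0.5,-0.7,0,0,0,0.5,0],[0.5,-0.7,0.3,0,0,0.5,0],[0,0,0,0,0,0,0]],
  ],
)

```text
time_s: 1.55
eef_pos: [0.4532, 0.0027, 0.4627]
eef_rot: [-0.001, 0.999, 0.048, -0.001]
wrist_force: [-0.7, -0.8, -0.7]
opening: 0.998
```

```bash
python3 - <<'E'
from h import *
o=ctrl.get_obs();print(o["time_s"],o["q"].round(3),o["eef_pos"].round(4),o["eef_rot"].round(4))
c,W=snap("wrist","pics/w2.png"); np.save("w2.npy",W)
A=W.reshape(-1,3); A=A[np.hypot(A[:,0]-.503,A[:,1]-.041)<.07]
for lo,hi in [(.110,.117),(.148,.158),(.16,.176),(.177,.195)]:
    p=A[(A[:,2]>lo)&(A[:,2]<hi)]
    if len(p)>5: print(lo,len(p),p.mean(0).round(4),cv2.minEnclosingCircle(p[:,:2].astype(np.float32)*1000))
E
```

```text
1.55 [-0.257 -0.148  1.823  0.002  1.47   1.217] [0.4532 0.0027 0.4627] [-0.0013  0.9988  0.048  -0.0013]
0.11 2791 [0.5084 0.0396 0.1118] ((505.1453857421875, 37.980525970458984), 55.68178939819336)
0.148 1951 [0.5063 0.0376 0.1521] ((505.8271179199219, 37.59579086303711), 26.538532257080078)
0.16 1124 [0.5072 0.0353 0.1707] ((505.1505126953125, 37.77957534790039), 18.219263076782227)
0.177 1412 [0.5059 0.0371 0.1822] ((505.5953063964844, 37.271888732910156), 13.72929573059082)
```

View pics/w2.png

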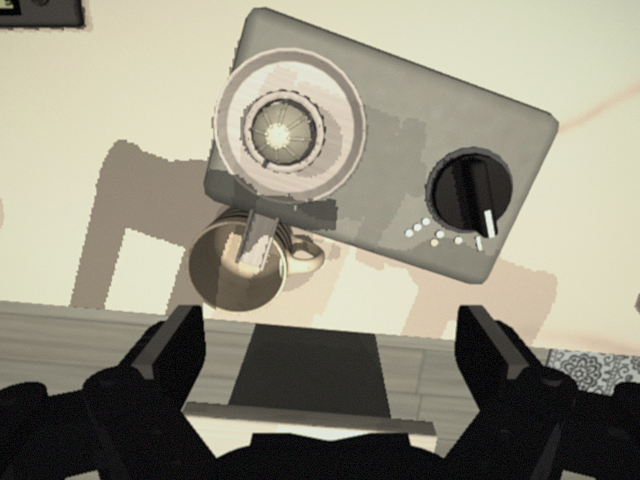

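The wrist view shows the chuck at (283,130) and the dial at (468,192). They measure (0.5053,0.0377) and (0.472,-0.1034), which are 145 mm apart as specified, so the juicer yaw is -0.23. Next I go over the sleeve.

Emit:
drive_tool(
  commands=[
    [[0.55,-0.3,0,0,0,0,0],[0.55,-0.3,0,0,0,0,0],[0,0,0.6,0,0,-0.7,0],[0,0,0.6,0,0,-0.7,0],[0,0,0,0,0,-0.7,0],[0,0,0,0,0,0,0]],
  ],
)

```text
time_s: 2.2
eef_pos: [0.5045, 0.0326, 0.4037]
eef_rot: [-0.0, 0.981, 0.192, -0.001]
wrist_force: [0.4, -0.7, -0.1]
opening: 0.996
```

```bash
cat > g.py <<'E'
from h import *; import sys
from scipy.spatial.transform import Rotation as R
o=ctrl.get_obs(); q=o["eef_rot"]; r=R.from_quat([q[1],q[2],q[3],q[0]]); M=r.as_matrix()
print(o["time_s"],o["q"].round(3),o["eef_pos"].round(4),"yaw",np.arctan2(M[1,0],M[0,0]).round(3),"z",M[:,2].round(4),"F",o["wrist_force"].round(1),o["torque"].round(2),o["opening"].round(3))
if len(sys.argv)>3:
    t=np.array(list(map(float,sys.argv[1:4]))); print("tool shift units",(M.T@(t-o["eef_pos"])/.05).round(3))
E
python3 g.py .5053 .0377 .298
```

```text
Traceback (most recent call last):
  File "g.py", line 4, in <module>
    print(o["time_s"],o["q"].round(3),o["eef_pos"].round(4),"yaw",np.arctan2(M[1,0],M[0,0]).round(3),"z",M[:,2].round(4),"F",o["wrist_force"].round(1),o["torque"].round(2),o["opening"].round(3))
                                                                                                                                                                            ^^^^^^^^^^^^^^^^^^
AttributeError: 'float' object has no attribute 'round'
```

Emit:
drive_tool(
  commands=[
    [[0.05,-0.09,0.3,0,0,0,0],[0,0,0.5,0,0,0,0],[0,0,0.5,0,0,0,0],[0,0,0.4,0,0,0,0],[0,0,0,0,0,0,0]],
  ],
)

```text
time_s: 2.7
eef_pos: [0.5046, 0.0381, 0.3179]
eef_rot: [-0.001, 0.982, 0.19, -0.002]
wrist_force: [-0.3, -0.0, 0.0]
opening: 1.002
```

```bash
sed -i 's/,o\["opening"\].round(3)/,round(float(o["opening"]),3)/' g.py; python3 g.py .5053 .0377 .298
```

```text
2.7 [-0.159  0.127  1.856 -0.     1.162  1.029] [0.5046 0.0381 0.3179] yaw 0.382 z [-4.e-03  4.e-04 -1.e+00] F [-0.3 -0.   0. ] [0.06 0.03 0.02] 1.002
tool shift units [0.011 0.014 0.397]
```

Emit:
drive_tool(
  commands=[
    [[0.01,0.01,0.2,0,0,0,0],[0,0,0.2,0,0,0,0],[0,0,0,0,0,0,60],[0,0,0,0,0,0,90],[0,0,0,0,0,0,120],[0,0,0,0,0,0,255],[0,0,0,0,0,0,255],[0,0,0,0,0,0,255]],
  ],
)

```text
time_s: 3.5
eef_pos: [0.5064, 0.0386, 0.3007]
eef_rot: [0.0, 0.981, 0.192, 0.001]
wrist_force: [-2.2, -0.3, 5.3]
opening: 0.58
```

```bash
python3 g.py .5053 .0377 .298
```

```text
3.5 [-0.158  0.154  1.865 -0.     1.121  1.027] [0.5064 0.0386 0.3007] yaw 0.386 z [ 1.2e-03 -6.0e-04 -1.0e+00] F [-2.2 -0.3  5.3] [-0.17  0.4   0.11] 0.58
tool shift units [-0.026  0.009  0.054]
```

Emit:
drive_tool(
  commands=[
    [[0,0,0,0,0,0.5,255],[0,0,0,0,0,0.6,255],[0,0,0,0,0,0.6,255],[0,0,0,0,0,0.6,255],[0,0,0,0,0,0.6,255],[0,0,0,0,0,0.6,255],[0,0,0,0,0,0.6,255],[0,0,0,0,0,0.6,255],[0,0,0,0,0,0.6,255],[0,0,0,0,0,0.6,255]],
  ],
)

```text
time_s: 4.5
eef_pos: [0.5064, 0.0386, 0.3007]
eef_rot: [0.0, 0.976, -0.219, 0.001]
wrist_force: [-3.0, -0.1, 6.4]
opening: 0.584
```

```bash
python3 g.py .5053 .0377 .298
```

```text
4.5 [-1.580e-01  1.540e-01  1.865e+00 -1.000e-03  1.121e+00  1.854e+00] [0.5064 0.0386 0.3007] yaw -0.441 z [ 1.1e-03 -7.0e-04 -1.0e+00] F [-3.  -0.1  6.4] [-0.27  0.47  0.27] 0.584
tool shift units [-0.011  0.026  0.054]
```

Emit:
drive_tool(
  commands=[
    [[0,0,0,0,0,0.4,255],[0,0,0,0,0,0.4,255],[0,0,0,0,0,0.4,255],[0,0,0,0,0,0.3,255],[0,0,0,0,0,0,255]],
  ],
)

```text
time_s: 5.0
eef_pos: [0.5063, 0.0388, 0.3007]
eef_rot: [0.001, 0.949, -0.316, 0.001]
wrist_force: [-1.4, -0.8, 6.0]
opening: 0.582
```

```bash
python3 g.py
```

```text
5.0 [-1.570e-01  1.540e-01  1.865e+00 -2.000e-03  1.121e+00  2.058e+00] [0.5063 0.0388 0.3007] yaw -0.643 z [ 0.001  -0.0018 -1.    ] F [-1.4 -0.8  6. ] [-0.1   0.39  2.24] 0.582
```

Emit:
drive_tool(
  commands=[
    [[0,0,0,0,0,0,255],[0,0,0,0,0,0,255],[0,0,0,0,0,0,80],[0,0,0,0,0,0,0],[0,0,0,0,0,0,0],[0,0,-0.2,0,0,0,0],[0,0,-0.6,0,0,0,0],[0,0,-0.8,0,0,0,0],[0,0,-0.8,0,0,-0.9,0],[0,0,-0.5,0,0,-0.9,0]],
  ],
)

```text
time_s: 6.0
eef_pos: [0.5064, 0.0386, 0.4489]
eef_rot: [-0.0, 0.981, -0.195, 0.002]
wrist_force: [0.1, -0.2, 0.7]
opening: 1.001
```

Emit:
drive_tool(
  commands=[
    [[0,0,0,0,0,-0.9,0],[0,0,0,0,0,-0.9,0],[0,0,0,0,0,-0.9,0],[0,0,0,0,0,-0.9,0],[0,0,0,0,0,-0.9,0],[0,0,0,0,0,-0.8,0],[0,0,0,0,0,0,0]],
  ],
)

```text
time_s: 6.7
eef_pos: [0.506, 0.0386, 0.4454]
eef_rot: [0.0, 0.985, 0.171, 0.0]
wrist_force: [-0.4, -0.0, -0.5]
opening: 1.0
```

```bash
python3 g.py .472 -.1034 .40;python3 - <<'E'
from h import *
c,W=snap("wrist","pics/w3.png")
A=W.reshape(-1,3); A=A[np.hypot(A[:,0]-.505,A[:,1]-.038)<.05]
for lo,hi in [(.148,.158),(.16,.176),(.177,.195)]:
    p=A[(A[:,2]>lo)&(A[:,2]<hi)]
    if len(p)>5: print(lo,len(p),p[:,2].max(),cv2.minEnclosingCircle(p[:,:2].astype(np.float32)*1000))
E
```

```text
6.7 [-0.158 -0.006  1.725  0.     1.422  1.068] [0.506  0.0386 0.4454] yaw 0.344 z [ 7.e-04  0.e+00 -1.e+00] F [-0.4 -0.  -0.5] [ 0.02 -0.07  0.01] 1.0
tool shift units [-1.6    2.444  0.907]
0.148 1685 0.156426264783949 ((505.60186767578125, 37.697349548339844), 26.564159393310547)
0.16 1068 0.17599541093134968 ((505.4087219238281, 37.799739837646484), 18.190086364746094)
0.177 1333 0.18747828284904544 ((505.6529541015625, 37.53643798828125), 13.966288566589355)
```

View pics/w3.png

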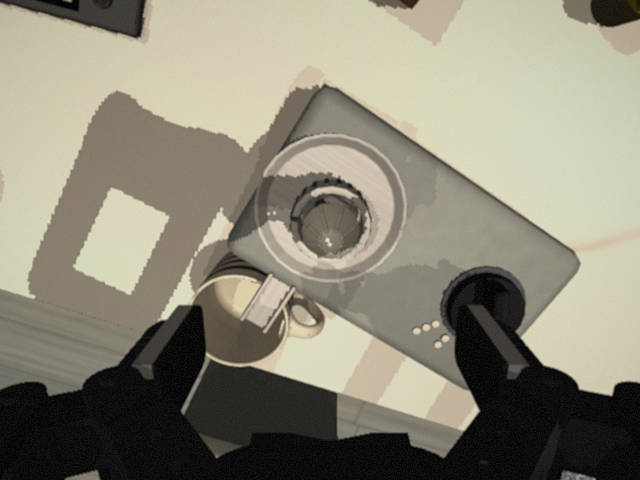

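The chuck is at (332,225), with the reamer seated and its top still at 187 mm. Now I crop to check the sleeve mark and move over the dial.

```bash
python3 -c "
import cv2
a=cv2.imread('pics/w2.png')[80:185,230:335];b=cv2.imread('pics/w3.png')[172:277,280:385]
cv2.imwrite('pics/c3.png',cv2.resize(cv2.hconcat([a,b]),(800,400),interpolation=cv2.INTER_CUBIC))"
```

```text
(no output)
```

View pics/c3.png

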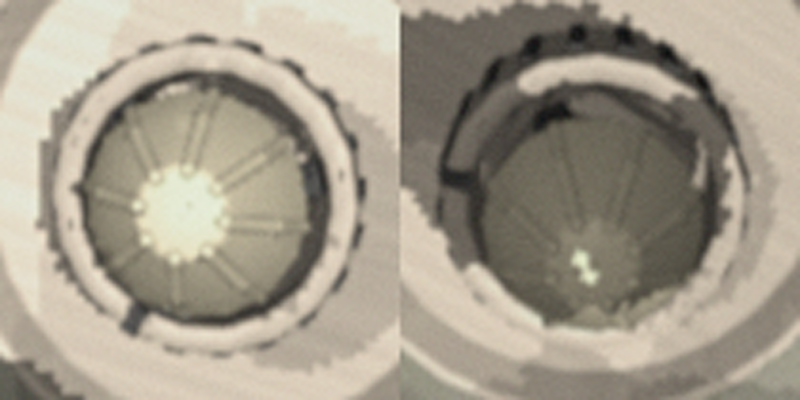

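Emit:
drive_tool(
  commands=[
    [[-0.4,0.6,0,0,0,0,0],[-0.4,0.6,0,0,0,0,0],[-0.4,0.6,0.2,0,0,0,0],[-0.4,0.64,0.2,0,0,-0.17,0],[0,0,0,0,0,0,0]],
  ],
)

```text
time_s: 7.25
eef_pos: [0.4708, -0.1063, 0.4237]
eef_rot: [0.0, 0.984, 0.179, -0.001]
wrist_force: [-0.7, 0.5, 0.5]
opening: 1.0
```

```bash
python3 g.py .472 -.1034 .293
```

```text
7.25 [-4.680e-01 -4.700e-02  1.809e+00 -1.000e-03  1.381e+00  7.430e-01] [ 0.4708 -0.1063  0.4237] yaw 0.36 z [-2.e-03 -5.e-04 -1.e+00] F [-0.7  0.5  0.5] [ 0.01  0.05 -0.02] 1.0
tool shift units [ 0.048 -0.046  2.614]
```

The sleeve mark swung from lower-left to left, world turn about 1.0 rad, which agrees with the tool's turn. Descending on the dial.

Emit:
drive_tool(
  commands=[
    [[0.05,-0.05,0.6,0,0,0,0],[0,0,0.7,0,0,0,0],[0,0,0.7,0,0,0,0],[0,0,0.4,0,0,0,0],[0,0,0.1,0,0,0,0],[0,0,0,0,0,0,0]],
  ],
)

```text
time_s: 7.85
eef_pos: [0.4734, -0.0995, 0.2996]
eef_rot: [-0.0, 0.983, 0.182, -0.0]
wrist_force: [0.5, -0.3, 1.0]
opening: 0.997
```

```bash
python3 g.py .472 -.1034 .293
```

```text
7.85 [-0.453  0.104  1.924  0.     1.114  0.751] [ 0.4734 -0.0995  0.2996] yaw 0.366 z [-9.e-04  6.e-04 -1.e+00] F [ 0.5 -0.3  1. ] [ 0.05 -0.01  0.03] 0.997
tool shift units [-0.055  0.063  0.132]
```

Emit:
drive_tool(
  commands=[
    [[-0.03,0.03,0.1,0,0,0,0],[0,0,0,0,0,0,80],[0,0,0,0,0,0,140],[0,0,0,0,0,0,190],[0,0,0,0,0,0,220],[0,0,0,0,0,0,255],[0,0,0,0,0,0,255],[0,0,0,0,0,0,255]],
  ],
)

```text
time_s: 8.65
eef_pos: [0.4727, -0.1024, 0.2952]
eef_rot: [0.001, 0.983, 0.183, 0.0]
wrist_force: [-0.6, -3.9, 2.8]
opening: 0.125
```

```bash
python3 g.py .472 -.1034 .293
```

```text
8.65 [-4.590e-01  1.100e-01  1.928e+00 -1.000e-03  1.102e+00  7.450e-01] [ 0.4727 -0.1024  0.2952] yaw 0.367 z [ 9.0e-04 -1.4e-03 -1.0e+00] F [-0.6 -3.9  2.8] [-0.58  0.09  0.04] 0.125
tool shift units [-0.021  0.013  0.044]
```

Emit:
drive_tool(
  commands=[
    [[0,0,0,0,0,0.5,255],[0,0,0,0,0,0.6,255],[0,0,0,0,0,0.6,255],[0,0,0,0,0,0.6,255],[0,0,0,0,0,0.6,255],[0,0,0,0,0,0.6,255],[0,0,0,0,0,0.6,255],[0,0,0,0,0,0.6,255],[0,0,0,0,0,0.6,255],[0,0,0,0,0,0.6,255]],
  ],
)

```text
time_s: 9.65
eef_pos: [0.4728, -0.1022, 0.2952]
eef_rot: [0.0, 0.974, -0.228, 0.001]
wrist_force: [0.6, -3.0, 2.9]
opening: 0.125
```

Emit:
drive_tool(
  commands=[
    [[0,0,0,0,0,0.6,255],[0,0,0,0,0,0.6,255],[0,0,0,0,0,0.6,255],[0,0,0,0,0,0.6,255],[0,0,0,0,0,0.45,255],[0,0,0,0,0,0,255],[0,0,0,0,0,0,255]],
  ],
)

```text
time_s: 10.35
eef_pos: [0.4728, -0.1021, 0.2952]
eef_rot: [0.0, 0.911, -0.413, 0.001]
wrist_force: [0.3, -2.1, 3.5]
opening: 0.124
```

```bash
python3 g.py; python3 - <<'E'
from h import *
c,W=snap("wrist","pics/w4.png")
A=W.reshape(-1,3); A=A[np.hypot(A[:,0]-.505,A[:,1]-.038)<.05]
for lo,hi in [(.148,.158),(.16,.176),(.177,.195)]:
    p=A[(A[:,2]>lo)&(A[:,2]<hi)]
    if len(p)>5: print(lo,len(p),p[:,2].max(),cv2.minEnclosingCircle(p[:,:2].astype(np.float32)*1000))
c,_=snap("scene"); cv2.imwrite("pics/s4.png",cv2.resize(c["pixels"][200:350,260:460,::-1],(800,600)))
E
```

```text
10.35 [-0.459  0.11   1.928 -0.     1.102  1.965] [ 0.4728 -0.1021  0.2952] yaw -0.852 z [ 1.4e-03 -8.0e-04 -1.0e+00] F [ 0.3 -2.1  3.5] [-0.42 -0.22  0.21] 0.124
```

View pics/w4.png

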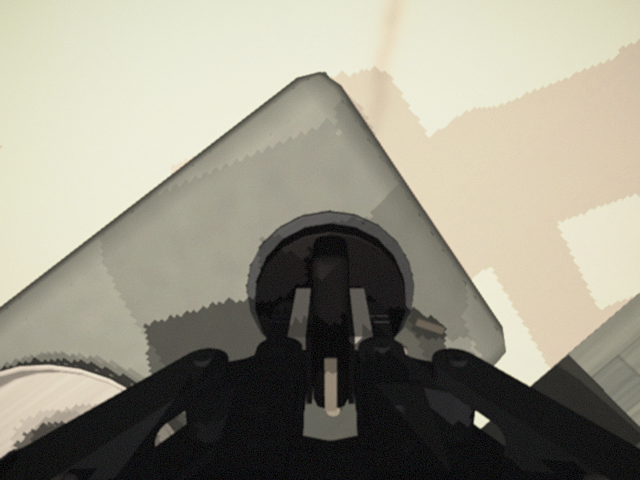

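View pics/s4.png

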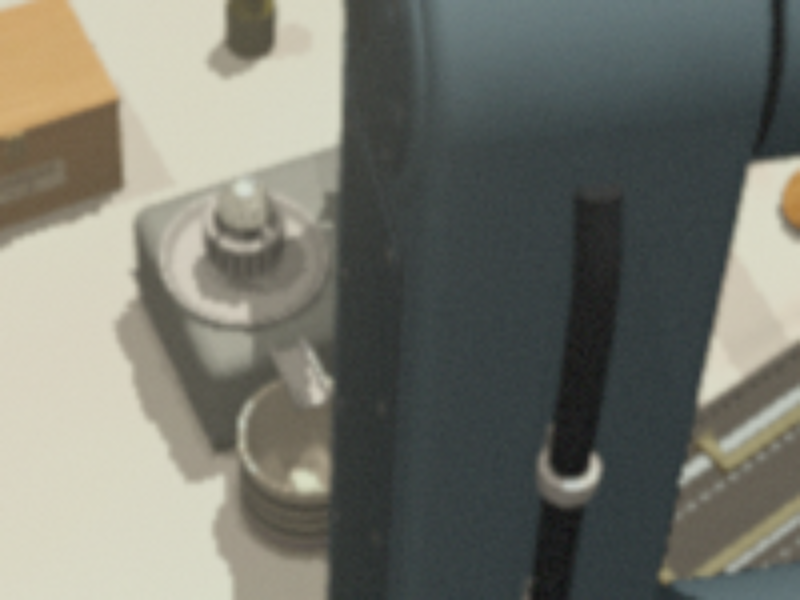

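The wrist view shows the bar straight between the fingers at (330,270), turned with the tool to about 1.22 rad. Tool torque is 0.21 N m, matching the spring. The scene crop shows the reamer upright and the mug in place. I'll hold a moment, then hand in.

Emit:
drive_tool(
  commands=[
    [[0,0,0,0,0,0,255],[0,0,0,0,0,0,255],[0,0,0,0,0,0,255],[0,0,0,0,0,0,255]],
  ],
)

```text
time_s: 10.85
eef_pos: [0.4728, -0.1021, 0.2952]
eef_rot: [0.0, 0.91, -0.414, 0.001]
wrist_force: [1.8, -2.8, 5.6]
opening: 0.124
```

```bash
python3 g.py; python3 -c "
from bench import ctrl; print(ctrl.hand_in())"
```

```text
10.85 [-0.459  0.11   1.928 -0.     1.102  1.966] [ 0.4728 -0.1021  0.2952] yaw -0.854 z [ 1.4e-03 -8.0e-04 -1.0e+00] F [ 1.8 -2.8  5.6] [-0.59 -0.35  0.25] 0.124
the job is handed in; nothing more can be done
None
```

I closed the chuck on the reamer, then turned the dial to the third click, and handed the job in at 10.9 s with the fingers still holding it. The hand-in gave no verdict.

- **Chuck:** I turned the sleeve about 1.03 rad clockwise. The torque at the tool then jumped to 2.2 N m, well above the stated 0.5 N m for clamping, so I take it the sleeve reached its stop. The mark on the sleeve was still turned by about that much after I let go. The reamer stayed centred, with its top at 187 mm. I had no direct reading of the jaw forces.
- **Dial:** The bar turned with the fingers to about 1.22 rad and stayed there. The torque was 0.21–0.25 N m, roughly what the spring should pull.
- **Surroundings:** The mug looked in place in the last scene picture. The arm hid part of that view, so I did not check the mill, the salt cellar or the spice jar at the end. I measured no contact with any of them.
- **Failed check:** My last depth check of the reamer found no points, because the chuck was out of the wrist camera's view. The scene picture showed it upright.

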